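# Bring the tall mill to the front of the spice carousel

### The job

The spice carousel is parked on its brake: press the brake lever at its side down until it stays down by itself, and let go of it. Then turn the carousel gently, never against the brake, until the one tall mill stands squarely at the front, in line with the pointer post on the carousel's foot, and finish while still holding the carousel firmly and motionless there, since it runs freely with the brake off. Leave everything else on the counter where it is.

Things in the scene. Friction and masses are not known exactly. Their poses are not given: they have to be found in the camera images.
- turntable (a joint): angle of the carousel's tray about its upright axis, rad, no stops; 0 (or any whole turn) = the mill exactly at the front; grows counter-clockwise seen from above. Starts anywhere from 0.9 to 5.4. Turns very freely with the brake off (0.01 N m of friction, about 1.2 kg); with the brake on, a rubber shoe holds it with about 0.9 N m. Turn it at 2 rad/s at most.
- brake (a joint): angle of the brake lever, rad: 0 = up, brake on; 0.15 = fully down, brake off. An over-centre mechanism pushes it up: pressing the paddle takes 6 to 7 N at first, less further down; past about 0.10 it snaps over centre and is then held down by itself at 0.15 (about 4 N at the paddle would lift it again). The paddle goes down 20 mm in all.
- carousel: the carousel's fixed dark wooden foot: a disc 200 mm across, 10 mm thick, flat on the counter. Origin at the centre of its underside, on the turning axis; z up; its front is its own -x (towards the robot within 0.4 rad), its own -y is the side of the brake lever. The light wooden tray above it is 210 mm across, 48 to 58 mm above the counter.
- mill_head (a point): point on the mill's axis at mid-height of its head, 188 mm above the counter; turns with the tray. The mill is the only tall jar: 42 mm across at the base, a steel neck 34 mm across from 130 to 166 mm above the counter, then the round steel head, 28 mm across, from 166 to 208 mm. It is fixed in the tray and may be gripped by the head to turn the carousel.
- front_place (a point): where mill_head lies when the mill is exactly at the front: 78 mm in front of the axis, 188 mm above the counter; fixed to the foot
- pointer_tip (a point): top of the pointer: a light wooden post 14 mm across, 60 mm high, on a light tongue 30 mm wide of the foot, 135 mm in front of the turning axis; it marks the front
- axis_top (a point): top of the ball (32 mm across) on the middle post of the tray, on the turning axis, 158 mm above the counter. Round it five amber jars are fixed in the tray, 72 degrees apart, their axes 78 mm from the turning axis: the tall mill and four short ones 42 mm across with flat steel lids 45 mm across, tops 140 mm above the counter.
- paddle (a point): centre of the top face of the brake lever's flat steel paddle, 40 by 40 mm, 10 mm thick, 168 mm from the turning axis on the foot's -y side; 40 mm above the counter when up, 20 mm when down. Moves with the lever, which pivots about a level line 35 mm from the turning axis.
- ramekin: bystander, loose, stands on the counter; origin at the centre of its underside: white round dish 72 mm across, 40 mm high, at the front left of the carousel
- spare_jar: bystander, loose, stands on the counter; origin at the centre of its underside: short jar 42 mm across, 80 mm high, behind the brake lever, not part of the carousel
- mug: bystander, loose, stands on the counter; origin at the centre of its underside: white mug 80 mm across, 90 mm high, behind the carousel on the left
- oil: bystander, loose, stands on the counter; origin at the centre of its underside: green oil bottle 64 mm across, 210 mm high
- tin: bystander, loose, stands on the counter; origin at the centre of its underside: tin can 74 mm across, 110 mm high
- bowl: bystander, loose, stands on the counter; origin at the centre of its underside: blue bowl 120 mm across, 50 mm high, off to the right
- spoon: bystander: spoon with a wooden handle and a steel bowl, lying on the counter off to the left; origin under its middle

How it is judged:
By the outcome, as a careful person would: the job done as asked, in the order asked, and still so for the second after the job is handed in, while the arm keeps its last pose, push and grip.
It also fails if it takes over 50 s, if anything falls off the work surface, if the arm or the gripper's body presses on something with over 40 N, if the wrist force passes 120 N, or if a joint passes its speed limit or range.

### The arm

A 6-joint arm with a two-finger parallel gripper is mounted at the origin on the work surface. World frame = base frame: x ahead of the robot, y to its left, z up, the work surface at z = 0. Lengths are in mm, angles in rad, forces in N, time in s.
With the tool pointing down it reaches from about 400 to 925 mm from the base axis. Payload 12.5 kg.
Tool frame: the origin (TCP) lies between the finger pads; the fingertips stand 19 mm ahead of it and the grasp point (between the pads) is the TCP (env.tips_ahead is the distance from the TCP to the fingertips, in mm); z points along the fingers, y is the line along which they close (so a half turn about z gives the same grasp; the last joint's range is limited). The gripper opens to 95 mm and grips with 3 to 60 N. Pads are 20 mm wide; open, the fingers measure 119 mm over their backs; the gripper's body (75 mm by 180 mm) begins 59 mm behind the grasp point.
Start: joints at [1.239, 0.491, 1.559, -0, 1.092, -0.106], TCP at [139.91, 609.155, 233.661] pointing down, gripper open.
Joint ranges: [-3.1, 3.1], [-0.84, 2.19], [0.05, 2.79], [-1.13, 4.28], [0.06, 2.93], [-2.69, 2.69]. Speed limits (rad/s): [2.22, 2.22, 2.79, 3.14, 3.14, 3.14].

### API

Orientations are given as [roll, pitch, yaw] about the fixed x, y, z axes, in that order (R = Rz(yaw) Ry(pitch) Rx(roll)).
In Python, from cell import env gives the robot as it stands.
- The arm moves only by the shell command python3 -m crank 'ROWS'. ROWS is JSON, a list of rows, each a list of 5 numbers: the shift along the tool's x, y, z in mm, then the turn about the tool's z in degrees, then the finger opening in mm, from 0 to 95.1. In form: [[dx, dy, dz, yaw, grip], ...]. A call has 1 to 10 rows; each row is the pose to reach, as a shift and turn from the pose commanded when the call began, along the tool's axes at that moment; what a row does not reach only later rows make up. A row lasts 1/12 s, in which the tool goes at most 41.7 mm and 7.16 degrees, less where a joint would pass 70% of its speed; a pose out of reach is approached as far as the arm can. A call with a gripper value outside its range is refused whole. The fingers move at their own pace and stop on an object; the grip force is fixed at half the most. Time passes only in rows, so rows that repeat a pose let the fingers close. It gives the time, the measured TCP pose, the force, the opening and the grip force at its end, in the units of the state.
- env.state(): the state, without advancing time (a new reading comes with each control period).
- env.read_camera(name): name is "side" or "top" or "wrist"; returns a dict with "img" (400x640x3 uint8, blue, green, red), "K" (3x3 intrinsics, pixels), "pose" (4x4, takes a point from camera to world coordinates). Camera axes: x right, y down, z forward; pixel columns grow to the right and rows downward; lengths in mm; the calibration is good to about 2 mm. The wrist camera is an equidistant fisheye: a pixel r from the principal point sees the ray r / f radians off the axis. A picture is of the moment at which its call begins. There is no depth.
- env.job_done(): hands the job in; it is judged then, once.
The state is a dict: "t": time; "joints": joint angles; "qvel": joint speeds; "tau": joint torques, N m; "eef_pos": TCP position; "tcp_rot": TCP orientation; "ft_force": force on the tool from outside, world axes, zero at the start; "moment": the same for the moment, N m; "opening": opening from 0.0 (shut) to 1.0 (fully open); "grip_force": force on a finger pad.
Only numpy, scipy, OpenCV 4.12 (cv2) and the standard library are available. Lean on these libraries where they do the work, as an engineer would, in place of code of your own. Each camera call takes 0.05 s, during which the arm holds its last target. There are 200 camera calls.

## Working session

There is one attempt and no reset: what is moved stays moved. The work goes in short steps, Python scripts to look and compute and a shell command to move; the robot and the scene stay as the last step left them, time stands still between calls to the robot, and variables do not carry over. Pictures are saved under pics/ and viewed, at most 10 in all, crops included, and the job is handed in when it is done.

```bash
mkdir -p pics; cat > h.py <<'E'
import numpy as np,cv2
from cell import env
def snap(n,f):
    c=env.read_camera(n); cv2.imwrite(f,c["img"]); np.savez(f[:-4],K=c["K"],pose=c["pose"]); return c
def at_z(f,uv,z):
    d=np.load(f[:-4]+'.npz'); K,P=d["K"],d["pose"]
    r=P[:3,:3]@np.linalg.inv(K)@np.array([*uv,1.]); o=P[:3,3]
    return (o+r*(z-o[2])/r[2]).round(1)
E
python3 - <<'E'
from h import *
snap("top","pics/t1.png");snap("side","pics/s1.png")
s=env.state();print(s["eef_pos"],s["tcp_rot"],s["t"])
E
```

```text
[139.82994429 608.9534923  233.12949343] [-3.14060466e+00 -1.06694333e-04  2.91579344e+00] 0.1
```

View pics/t1.png

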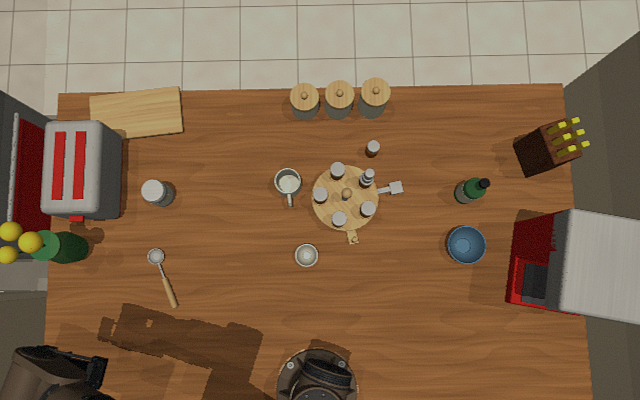

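View pics/s1.png

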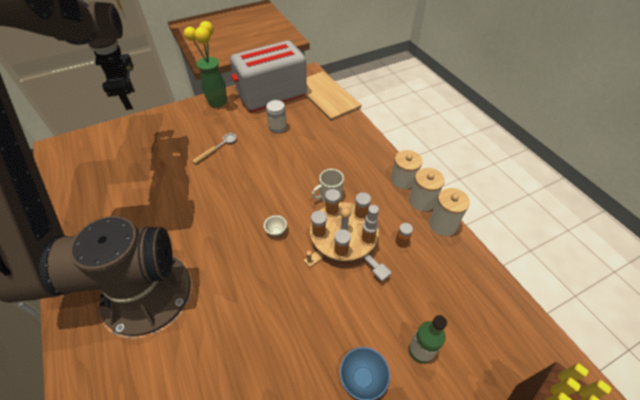

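The top view shows the carousel at about (346,195), mill at upper right (369,175), paddle (396,188) and pointer (352,237). The spare jar is at (373,149), the mug at (288,183) and the ramekin at (306,255).

```bash
python3 - <<'E'
from h import *
im=cv2.imread("pics/t1.png")[130:280,260:420]
cv2.imwrite("pics/t1c.png",cv2.resize(im,None,fx=4,fy=4,interpolation=cv2.INTER_CUBIC))
im=cv2.imread("pics/s1.png")[170:300,250:420]
cv2.imwrite("pics/s1c.png",cv2.resize(im,None,fx=4,fy=4,interpolation=cv2.INTER_CUBIC))
E
```

```text
(no output)
```

View pics/t1c.png

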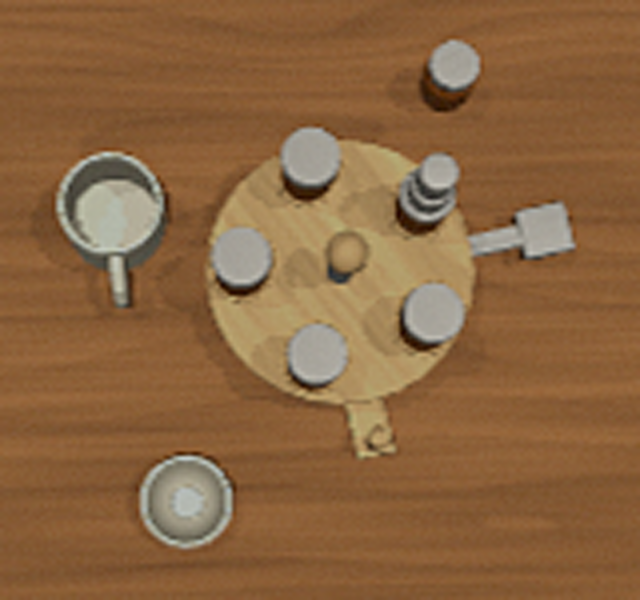

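View pics/s1c.png

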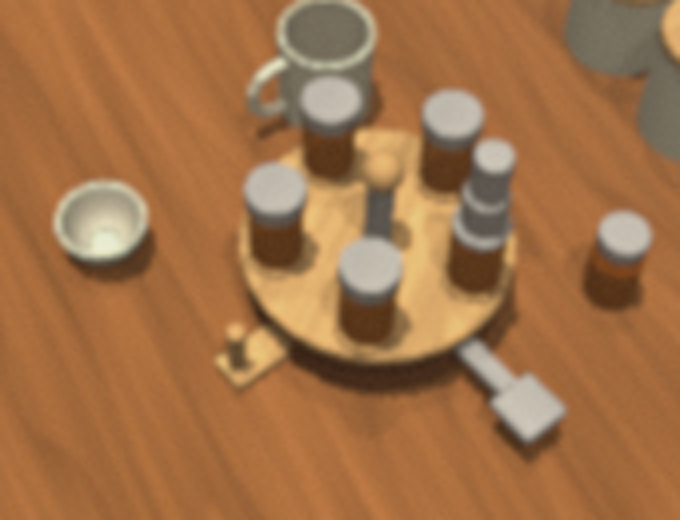

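```bash
python3 - <<'E'
from h import *
T={}
for n,u,v,z in [("axis_tray",341,271,57),("ball",347,250,146),("paddle",545,230,40),("mill",438,172,206),("pointer",379,434,60),("tongueend",375,456,10),("lidNW",310,158,140),("lidW",241,258,140),("lidS",317,353,140),("lidE",433,313,140),("spare",454,66,80)]:
    T[n]=at_z("pics/t1.png",(260+u/4-.4,130+v/4-.4),z);print(n,T[n])
for n,u,v,z in [("ball",383,168,142),("paddle",528,407,40),("mill",494,156,206),("pointer",235,331,58)]:
    print("side",n,at_z("pics/s1.png",(250+u/4-.4,170+v/4-.4),z))
c=(T["axis_tray"]+T["ball"])[:2]/2
for n in T: d=T[n][:2]-c; print(n,np.hypot(*d).round(1),np.degrees(np.arctan2(d[1],d[0])).round(1))
E
```

```text
axis_tray [ 591.4 -101.    57. ]
ball [ 593.  -100.2  146. ]
paddle [ 623.7 -265.2   40. ]
mill [ 637.8 -162.4  206. ]
pointer [ 462.8 -126.5   60. ]
tongueend [ 448.9 -126.9   10. ]
lidNW [664.2 -75.  140. ]
lidW [589.6 -21.9 140. ]
lidS [517.7 -76.3 140. ]
lidE [ 545.6 -162.6  140. ]
spare [ 748.5 -192.7   80. ]
side ball [592.1 -98.4 142. ]
side paddle [ 621.2 -266.7   40. ]
side mill [ 636.6 -163.4  206. ]
side pointer [ 458.5 -125.    58. ]
axis_tray 0.9 -153.4
ball 0.9 26.6
paddle 167.6 -79.2
mill 76.8 -53.6
pointer 132.0 -168.7
tongueend 145.7 -169.6
lidNW 76.4 19.6
lidW 78.7 91.9
lidS 78.4 161.9
lidE 77.6 -126.9
spare 181.4 -30.5
```

Axis at (592,-100), front direction about -169.4°, mill at about -53.4°. That puts the turntable at about 2.02 rad, so it needs roughly 116° clockwise. The brake comes first, pressed with closed fingertips.

```bash
cat >> h.py <<'E'
from scipy.spatial.transform import Rotation as Ro
def to(p,yaw=None):
    s=env.state(); R=Ro.from_euler("xyz",s["tcp_rot"]).as_matrix()
    y0=np.degrees(s["tcp_rot"][2])
    d=R.T@(np.array(p)-s["eef_pos"]); t=0 if yaw is None else -((yaw-y0+180)%360-180)
    return d.round(1),round(t,1)
E
python3 -m crank '[[0,0,-40,0,0],[-363,-285,-56,0,0],[-363,-285,-56,0,0],[-363,-285,-56,0,0],[-363,-285,-56,0,0],[-363,-285,-56,0,0],[-363,-285,-56,0,0],[-363,-285,-56,0,0],[-363,-285,-56,0,0],[-363,-285,-56,0,0]]'
python3 -c '
from h import *
print(to((624,-269,260),100.7))'
```

```text
t: 0.93
eef_pos: [376.1, 315.8, 286.7]
tcp_rot: [3.142, -0.0, 2.916]
ft_force: [0.6, 0.7, -0.2]
opening: 0.356
grip_force: 0.0
(array([-372.4, -514.5,   26.6]), np.float64(66.4))
```

```bash

python3 -m crank '[[-372,-514,10,66,0],[-372,-514,10,66,0],[-372,-514,10,66,0],[-372,-514,10,66,0],[-372,-514,10,66,0],[-372,-514,10,66,0],[-372,-514,10,66,0],[-372,-514,10,66,0],[-372,-514,10,66,0],[-372,-514,10,66,0]]'
python3 -c '
from h import *
print(to((624,-269,260),100.7))'
```

```text
t: 1.77
eef_pos: [538.2, -68.2, 279.9]
tcp_rot: [-3.141, -0.0, 1.756]
ft_force: [1.3, -0.7, -0.3]
opening: 0.009
grip_force: 0.0
(array([-213.2,   47.4,   19.8]), np.float64(-0.1))
```

```bash

python3 -m crank '[[-213,47,15,0,0],[-213,47,15,0,0],[-213,47,15,0,0],[-213,47,15,0,0],[-213,47,15,0,0],[-213,47,15,0,0],[-213,47,60,0,0],[-213,47,100,0,0],[-213,47,130,0,0],[-213,47,130,0,0]]'
python3 -c '
from h import *
print(to((624,-269,70),100.7))
w=env.read_camera("wrist");t=env.read_camera("top")
cv2.imwrite("pics/w2.png",np.hstack([w["img"][:,60:580],cv2.resize(t["img"][140:260,310:430],(400,400))])[:, :][:, 120:] )'
```

```text
t: 2.6
eef_pos: [622.2, -264.6, 143.2]
tcp_rot: [-3.133, -0.007, 1.764]
ft_force: [0.2, -0.2, -0.4]
opening: 0.004
grip_force: 0.0
(array([-5.2,  1.5, 73.2]), np.float64(0.3))
```

View pics/w2.png

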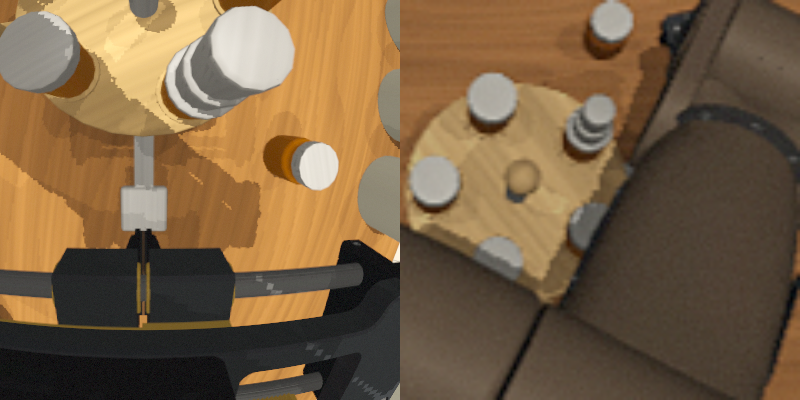

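The wrist view shows the paddle (144,208) directly ahead of the closed fingertips (143,245). Descending.

```bash

python3 -m crank '[[-2,1,30,0,0],[-2,1,55,0,0],[-2,1,70,0,0],[-2,1,70,0,0],[-2,1,70,0,0]]'
python3 -c '
from h import *
print(to((624,-269,60),100.7))'
```

```text
t: 3.12
eef_pos: [627.2, -268.1, 82.2]
tcp_rot: [3.14, 0.001, 1.764]
ft_force: [0.7, 0.4, 0.5]
opening: 0.002
grip_force: 0.0
(array([-0.2, -3.4, 22.2]), np.float64(0.4))
```

```bash

python3 -m crank '[[-1,-3,10,0,0],[-1,-3,20,0,0],[-1,-3,25,0,0],[-1,-3,30,0,0],[-1,-3,34,0,0],[-1,-3,37,0,0],[-1,-3,40,0,0],[-1,-3,42,0,0],[-1,-3,43,0,0],[-1,-3,43,0,0]]'
```

```text
t: 3.95
eef_pos: [623.6, -269.1, 39.1]
tcp_rot: [3.141, 0.0, 1.764]
ft_force: [-6.3, 3.6, 20.6]
opening: 0.002
grip_force: 10.0
```

```bash

python3 -m crank '[[0,0,-10,0,0],[0,0,-40,0,0],[0,0,-80,0,0],[0,0,-120,0,95],[0,0,-160,0,95],[0,0,-200,0,95],[0,0,-220,0,95],[0,0,-220,0,95],[0,0,-220,0,95]]'
python3 -c '
from h import *
snap("side","pics/s3.png")
w=env.read_camera("wrist")
s=cv2.resize(cv2.imread("pics/s3.png")[180:290,290:410],None,fx=3.5,fy=3.5,interpolation=2)[:380]
cv2.imwrite("pics/w3.png",np.hstack([w["img"][:380,130:500],s]))
c=np.array([592,-100])
a=np.radians(-53.4);print(to((*(c+78*np.array([np.cos(a),np.sin(a)])),250),126.6))'
```

```text
t: 4.7
eef_pos: [623.6, -269.3, 257.9]
tcp_rot: [3.14, 0.001, 1.764]
ft_force: [0.4, -0.5, -0.5]
opening: 0.373
grip_force: 0.0
(array([101.5,  35.6,   5.6]), np.float64(-25.5))
```

View pics/w3.png

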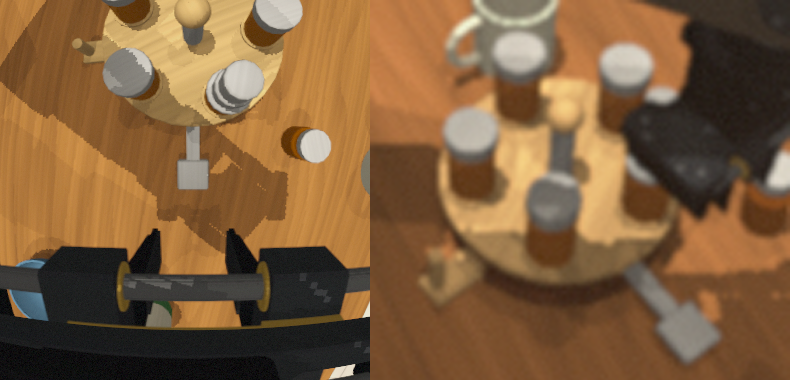

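The paddle is at about (381.4,274.9) in the side picture, compared with (381.6,271.4) before. I'll check that against the down position while moving over the mill.

```bash

python3 -m crank '[[101,36,3,-25,95],[101,36,3,-25,95],[101,36,3,-25,95],[101,36,3,-25,95],[101,36,3,-25,95],[101,36,3,-25,95]]'
python3 -c '
from h import *
d=np.load("pics/s3.npz")
for p in [(622.5,-266,40),(622.5,-266,20)]:
    q=d["K"]@np.linalg.inv(d["pose"])[:3]@np.array([*p,1]);print(q[:2]/q[2])
c=np.array([592,-100])
a=np.radians(-53.4);print(to((*(c+78*np.array([np.cos(a),np.sin(a)])),188),126.6),env.state()["opening"])
w=env.read_camera("wrist");cv2.imwrite("pics/w4.png",w["img"])'
```

```text
t: 5.3
eef_pos: [639.2, -163.3, 252.6]
tcp_rot: [-3.14, -0.002, 2.198]
ft_force: [0.0, -0.2, -0.3]
opening: 0.874
grip_force: 0.0
[381.86359714 270.96523234]
[380.98234562 274.2347683 ]
(array([ 0.8, -0.1, 64.6]), np.float64(-0.6)) 0.8735299838600673
```

View pics/w4.png

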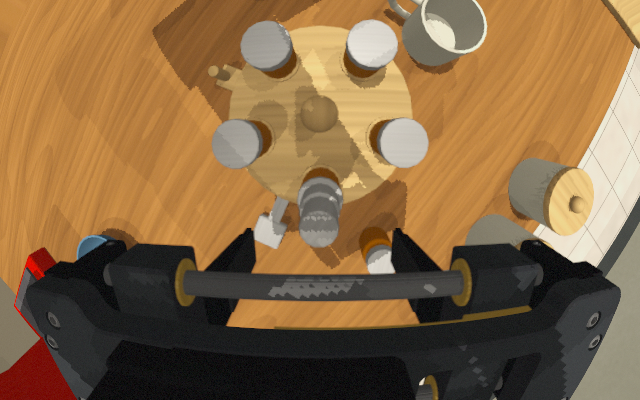

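The brake stays down: the paddle is where z = 20 predicts. The mill (320,228) is centred between the fingers (250 and 395). Descending and gripping.

```bash

python3 -m crank '[[0,0,30,0,95],[0,0,55,0,95],[0,0,63,0,95],[0,0,63,0,60],[0,0,63,0,40],[0,0,63,0,32],[0,0,63,0,20],[0,0,63,0,20],[0,0,63,0,20],[0,0,63,0,20]]'

```

```text
t: 6.18
eef_pos: [639.6, -163.3, 191.6]
tcp_rot: [3.141, 0.001, 2.2]
ft_force: [-0.0, -0.2, -0.1]
opening: 0.567
grip_force: 0.0
```

```bash

python3 -m crank '[[0,0,2,0,20],[0,0,2,0,20],[0,0,2,0,20],[0,0,2,0,20],[0,0,2,0,20],[0,0,2,0,20],[0,0,2,0,20]]'
python3 -c '
from h import *
s=env.state();p=s["eef_pos"];y=s["tcp_rot"][2];c=np.array([592,-100])
d=p[:2]-c;print(np.hypot(*d),np.degrees(np.arctan2(d[1],d[0])),np.degrees(y))
# arc rows in tool frame for n steps of k deg, tool x points to the axis
for k in (-48,-40,-20):
  pass
R=Ro.from_euler("xyz",s["tcp_rot"]).as_matrix()
for a in range(4,41,4):
  t=np.radians(-a);q=np.array([[np.cos(t),-np.sin(t)],[np.sin(t),np.cos(t)]])@d+c
  print((R.T@np.array([*(q-p[:2]),0])).round(1),a)
'
```

```text
t: 6.77
eef_pos: [639.5, -163.3, 188.9]
tcp_rot: [3.141, -0.0, 2.2]
ft_force: [0.8, 0.4, -0.8]
opening: 0.291
grip_force: 30.0
79.11712219747928 -53.13454466730715 126.0619737995657
[ 0.1 -5.5 -0. ] 4
[  0.6 -11.   -0. ] 8
[  1.5 -16.5  -0. ] 12
[  2.8 -21.8  -0. ] 16
[  4.4 -27.1  -0. ] 20
[  6.4 -32.3  -0. ] 24
[  8.7 -37.3  -0. ] 28
[ 11.4 -42.1  -0. ] 32
[ 14.5 -46.7  -0. ] 36
[ 17.8 -51.1  -0. ] 40
```

```bash

python3 -m crank '[[0,-3,0,2,20],[0.3,-8,0,6,20],[1,-14,0,10,20],[2.1,-19,0,14,20],[3.6,-24.4,0,18,20],[5.4,-29.7,0,22,20],[7.5,-34.8,0,26,20],[10,-39.7,0,30,20],[12.9,-44.3,0,34,20],[14.5,-46.7,0,36,20]]'
python3 -c '
from h import *
s=env.state();p=s["eef_pos"];c=np.array([592,-100]);d=p[:2]-c;print(np.hypot(*d),np.degrees(np.arctan2(d[1],d[0])),np.degrees(s["tcp_rot"][2]))'
```

```text
t: 7.6
eef_pos: [592.9, -180.6, 189.0]
tcp_rot: [3.141, 0.002, 1.568]
ft_force: [2.4, -8.9, -5.3]
opening: 0.29
grip_force: 30.0
80.5758938352222 -89.38266610427821 89.8155763214321
```

```bash

python3 -m crank '[[-0.5,-3,0,2,20],[-0.7,-8,0,6,20],[-0.2,-14,0,10,20],[0.9,-19,0,14,20],[2.4,-24.4,0,18,20],[4.2,-29.5,0,22,20],[6.4,-34.4,0,26,20],[9,-39.3,0,30,20],[12,-43.7,0,34,20],[15,-48,0,38,20]]'
python3 -c '
from h import *
s=env.state();p=s["eef_pos"];c=np.array([592,-102]);d=p[:2]-c;print(np.hypot(*d),np.degrees(np.arctan2(d[1],d[0])),np.degrees(s["tcp_rot"][2]))'
```

```text
t: 8.43
eef_pos: [543.6, -165.8, 188.9]
tcp_rot: [-3.141, 0.004, 0.906]
ft_force: [-10.0, -12.8, 1.1]
opening: 0.289
grip_force: 30.0
80.09472859203308 -127.14251966662187 51.882960707563946
```

```bash

python3 -m crank '[[-1.2,-3,0,2,20],[-1.4,-8,0,6,20],[-1,-14,0,10,20],[0.2,-19.3,0,14,20],[1.8,-24.6,0,18,20],[3.8,-30,0,22,20],[6,-35,0,26,20],[8.6,-39.8,0,30,20],[11.6,-44.3,0,34,20],[13.2,-46.7,0,36,20]]'
python3 -m crank '[[0,0,0,0,20],[0,0,0,0,20]]'
python3 -c '
from h import *
s=env.state();p=s["eef_pos"]
for c in ((592,-100),(592,-101)):
  d=p[:2]-c;print(np.hypot(*d),np.degrees(np.arctan2(d[1],d[0])),np.degrees(s["tcp_rot"][2]))
snap("top","pics/t5.png");snap("side","pics/s5.png")
a=cv2.resize(cv2.imread("pics/t5.png")[150:260,290:410],None,fx=3.3,fy=3.3,interpolation=2)
b=cv2.resize(cv2.imread("pics/s5.png")[180:290,290:410],None,fx=3.3,fy=3.3,interpolation=2)
cv2.imwrite("pics/ts5.png",np.hstack([a,b]))
w=snap("wrist","pics/w5.png")'
```

```text
t: 9.27
eef_pos: [514.1, -125.2, 188.9]
tcp_rot: [-3.14, 0.005, 0.277]
ft_force: [-13.6, -5.5, 4.3]
opening: 0.29
grip_force: 30.0
t: 9.43
eef_pos: [514.1, -125.2, 188.9]
tcp_rot: [-3.14, 0.005, 0.281]
ft_force: [-14.7, -4.9, 3.7]
opening: 0.291
grip_force: 30.0
81.81404106456728 -162.09391900983655 16.07928287972774
81.51213784424829 -162.7627974574243 16.07928287972774
```

View pics/w5.png

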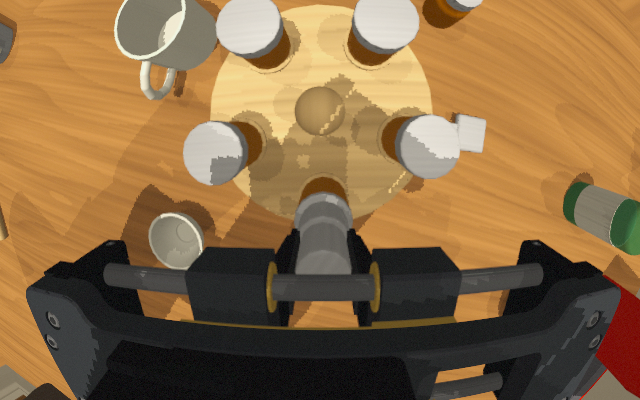

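View pics/ts5.png

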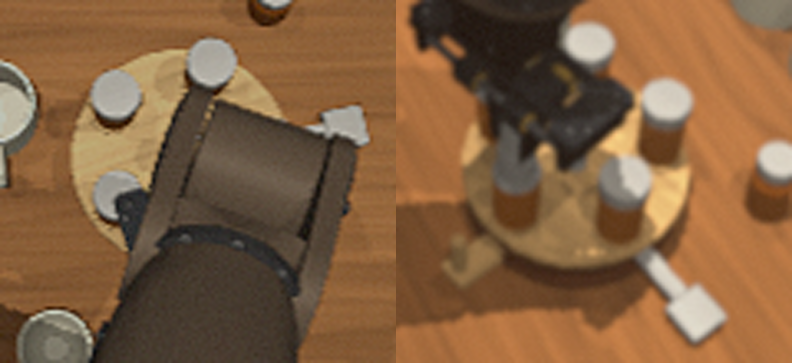

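Both pictures show the mill held, slightly short of the pointer. The rows of lids and the paddle (top crop 345,126) are clear. I'll fit the axis from the arm's path and measure the angle from the lids.

```bash
python3 - <<'E'
from h import *
from scipy.optimize import least_squares
P=np.array([[639.5,-163.3],[592.9,-180.6],[543.6,-165.8],[514.1,-125.2]])
c=least_squares(lambda v:np.hypot(*(P-v[:2]).T)-v[2],[592,-100,78]).x;print(c)
d=P-c[:2];print(np.degrees(np.arctan2(d[:,1],d[:,0])))
old=[at_z("pics/t1.png",(260+u/4-.4,130+v/4-.4),140)[:2] for u,v in [(310,158),(241,258),(317,353),(433,313)]]
new=[at_z("pics/t5.png",(290+u/3.3-.4,150+v/3.3-.4),140)[:2] for u,v in [(115,94),(211,62),(117,195)]]
print(new)
co=np.mean(old,axis=0)
cc=np.array([591.5,-100.5])
for L in (old,new):
  print([np.degrees(np.arctan2(*(q-cc)[::-1])).round(1) for q in L],[np.hypot(*(q-cc)).round(1) for q in L])
# axis from the lids: 5 jars on a circle of 78
f=least_squares(lambda v:np.concatenate([np.hypot(*(np.array(L)-v).T)-78 for L in (old,new)]),cc).x;print("axis lids",f)
for L in (old,new): print([np.degrees(np.arctan2(*(q-f)[::-1])).round(1) for q in L])
print(at_z("pics/t5.png",(290+345/3.3-.4,150+126/3.3-.4),20))
E
```

```text
[ 589.89879962 -101.13062185   79.53018325]
[ -51.4157432   -87.83722436 -125.6000423  -162.38311868]
[array([637.6, -36.6]), array([ 665.3, -124.1]), array([545.7, -36.3])]
[np.float64(19.3), np.float64(91.4), np.float64(161.8), np.float64(-126.5)] [np.float64(77.0), np.float64(78.6), np.float64(77.7), np.float64(77.2)]
[np.float64(54.2), np.float64(-17.7), np.float64(125.5)] [np.float64(78.8), np.float64(77.5), np.float64(78.9)]
axis lids [591.28555255 -99.76897623]
[np.float64(18.8), np.float64(91.2), np.float64(162.3), np.float64(-126.0)]
[np.float64(53.8), np.float64(-18.2), np.float64(125.7)]
[ 625.1 -263.    20. ]
```

Mill is now at -162.3° and front is about -168.8°, so 6.5° more, easing about 1.5 mm outward to relieve the radial load.

```bash

python3 -m crank '[[-1,-2.2,0,1.6,20],[-1.3,-4.5,0,3.3,20],[-1.2,-6.8,0,5,20],[-1,-8.9,0,6.5,20],[-1,-8.9,0,6.5,20],[-1,-8.9,0,6.5,20],[-1,-8.9,0,6.5,20]]'
python3 -c '
from h import *
s=env.state();p=s["eef_pos"]
d=p[:2]-(589.9,-101.1);print(np.hypot(*d),np.degrees(np.arctan2(d[1],d[0])),np.degrees(s["tcp_rot"][2]),np.abs(s["qvel"]).max())
snap("top","pics/t6.png");snap("side","pics/s6.png")
a=cv2.resize(cv2.imread("pics/t6.png")[155:235,305:405],None,fx=4,fy=6,interpolation=2)
a=cv2.resize(cv2.imread("pics/t6.png")[155:255,305:405],None,fx=4,fy=4,interpolation=2)
b=cv2.resize(cv2.imread("pics/s6.png")[190:290,295:395],None,fx=4,fy=4,interpolation=2)
cv2.imwrite("pics/ts6.png",np.hstack([a,b]))'
```

```text
t: 10.17
eef_pos: [511.8, -116.6, 188.9]
tcp_rot: [-3.141, 0.003, 0.167]
ft_force: [-6.6, -0.4, 0.8]
opening: 0.286
grip_force: 30.0
79.58545052806075 -168.7449649477223 9.575819928274829 0.0030161417657014605
```

View pics/ts6.png

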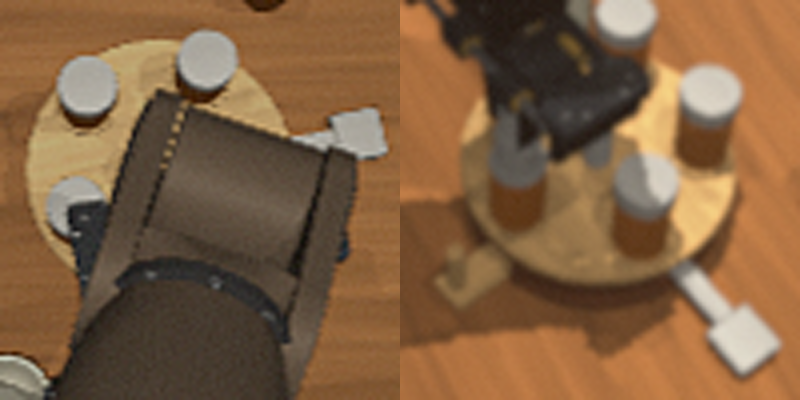

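Lid tops are at (87,86) and (207,57) in the top crop. In the side crop they are at (309,92) and (246,178), with the paddle at (343,340). Final angle check.

```bash
python3 - <<'E'
from h import *
ang=lambda q:np.degrees(np.arctan2(q[1],q[0])).round(1)
T=lambda u,v,z:at_z("pics/t6.png",(305+u/4-.4,155+v/4-.4),z)[:2]
S=lambda u,v,z:at_z("pics/s6.png",(295+u/4-.4,190+v/4-.4),z)[:2]
f=np.array([591.3,-99.8])
print([((ang(T(*p,140)-f)+o)%360-360) for p,o in (((87,86),144),((207,57),216))],"paddle",ang(T(360,133,20)-f)-90)
g=np.array([592.1,-98.4])
for g in (f,g): print([((ang(S(*p,140)-g)+o)%360-360) for p,o in (((309,92),216),((246,178),288))],"paddle",ang(S(343,340,20)-g)-90)
a,b=S(309,92,140),S(246,178,140);print("chord-based mill",ang(b-a)+18-0, "side chord len",np.hypot(*(b-a)))
a,b=T(207,57,140),T(87,86,140);print(ang(b-a),np.hypot(*(b-a)))
E
```

```text
[np.float64(-168.3), np.float64(-168.3)] paddle -168.5
[np.float64(-171.6), np.float64(-169.5)] paddle -170.1
[np.float64(-172.8), np.float64(-169.9)] paddle -170.5
chord-based mill -133.3 side chord len 88.56376234103872
102.7 92.3585404821882
```

```bash
python3 -m crank '[[0,0,0,0,20],[0,0,0,0,20],[0,0,0,0,20]]'; python3 -c '
from cell import env
print(env.job_done())'
```

```text
t: 10.52
eef_pos: [511.9, -116.7, 188.9]
tcp_rot: [-3.141, 0.002, 0.167]
ft_force: [-6.2, -0.6, 0.3]
opening: 0.287
grip_force: 30.0
the job is handed in; nothing more can be done
None
```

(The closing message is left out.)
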